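Stop test on the rotary table's control box

TASK

Do the stop test on the rotary table's control box, using fingertips only. Push the mushroom stop button in until it latches and take the fingers off to see that it stays in; then push the wing on its head round clockwise (seen from above) until the button springs back out, and only after that press the plain round drive-on button at the other end of the box fully in and let it go, so that the table is ready again. Do not pinch the button between two fingers, do not turn the speed knob between the two buttons, and leave the parts lying round the box where they are.

Things in the scene. Friction and masses are not known exactly. Their poses are not given: they have to be found in the camera images.
- box_top (a point): centre of the flat lid of the grey control box, 112 x 236 mm and 65 mm high, fixed on the bench, level; its place and yaw vary. x axis towards its long side with the cable gland (away from the robot), y along its length, z up. In this frame (mm): mushroom stop button's axis x 0, y -62, speed knob x 0, y +18, drive-on button x 0, y +75
- stop_wing_top (a point): centre of the wing's top on the mushroom stop button; moves and turns with it. The wing is an upright bar across the round 60 mm head, 52 mm long (point x), 12 mm thick (point y), standing 18 mm above the head's crown; z is up. Its top is 45 mm above the lid with the button out, about 39 mm latched. At rest it points along the box's x. The head turns about the vertical line through this point
- stop_press (a joint): how far the mushroom stop button is pushed in, m: 0 = out; pushed past about 0.0065 an inner pawl catches it and it stays at about 0.006 when let go; hard stop at 0.009. A spring pushes it out: 8 N at 0, 12.5 N at the stop
- stop_twist (a joint): how far the mushroom's head is turned clockwise seen from above, rad: 0 = rest, stop at 0.85, no turning the other way. When latched, turning it past about 0.55 frees the button, which springs out; this takes about 0.07 N m. A light spring turns the head back to 0 when let go. Clockwise moves the wing's near end (box frame -x) towards box frame +y and its far end towards -y
- drive_on (a joint): how far the drive-on button is pushed in, m: 0 = out, 0.006 = fully in; a spring returns it (2 N at 0, 4.5 N fully in)
- drive_on_top (a point): centre of the flat round top of the drive-on button, a plain steel cylinder 26 mm across standing 15 mm above the lid in a ring bezel 34 mm across and 5 mm high; it moves with the button, z up
- knob_mark (a point): pointer end on the top rim of the speed knob, 12 mm from the knob's axis and 18 mm above the lid; the knob is black, round, 26 mm across, turns with light friction and starts at any setting; it must not be turned
- dial_indicator_mid (a point): loose dial indicator lying on its back to the left of the box, 112 x 57 mm, 24 mm high; point half-way up its middle; to be left alone
- bushing_1_mid (a point): loose flanged steel bushing standing behind the box, 32 mm across, 28 mm high; point at its centre, half-way up; to be left alone
- thread_plug_mid (a point): loose stepped plug gauge standing on end behind the box, 17 mm across, 49 mm high; point at its centre, half-way up; to be left alone

How it is judged (in metres and radians):
On the way, in this order (a step that is already met when the one before it is completed fails the run):
1. the mushroom stop button is latched in: it stays more than 4 mm in with nothing of the robot touching it (value of joint stop_press above 0.004 m and contact force between each of the arm, the fingers and stop_head below 0.2 N), for 0.3 s.
2. twisted clockwise, the mushroom has sprung back out to within 1 mm (value of joint stop_press below 0.001 m), for 0.2 s.
3. the drive-on button is pressed in by more than 4 of its 6 mm (value of joint drive_on above 0.004 m), for 0.1 s.
At the end, for the whole second after the job is handed in: the mushroom stop button is fully out (within 1 mm) and its head turned back to rest (within 0.1 rad), the drive-on button is out again (within 1 mm), and the loose parts are at rest (value of joint each of stop_press, drive_on below 0.001 m and value of joint stop_twist below 0.1 rad and linear speed of each of dial_indicator, bushing_1, thread_plug below 0.02 m/s); the robot touches nothing.
It fails at once if the stop button's wing or head is pinched from two sides, or a button is pushed with more than the fingers ((contact force between the fingers and stop_head_c0 above 1.5 N and contact force between the fingers and stop_head_c1 above 1.5 N) or (contact force between the fingers and stop_head_c2 above 1.5 N and contact force between the fingers and stop_head_c3 above 1.5 N) or (contact force between the fingers and stop_head_c4 above 1.5 N and contact force between the fingers and stop_head_c8 above 1.5 N) or (contact force between the fingers and stop_head_c5 above 1.5 N and contact force between the fingers and stop_head_c9 above 1.5 N) or (contact force between the fingers and stop_head_c6 above 1.5 N and contact force between the fingers and stop_head_c10 above 1.5 N) or (contact force between the fingers and stop_head_c7 above 1.5 N and contact force between the fingers and stop_head_c11 above 1.5 N) or (contact force between the fingers and stop_head_c12 above 1.5 N and contact force between the fingers and stop_head_c16 above 1.5 N) or (contact force between the fingers and stop_head_c13 above 1.5 N and contact force between the fingers and stop_head_c17 above 1.5 N) or (contact force between the fingers and stop_head_c14 above 1.5 N and contact force between the fingers and stop_head_c18 above 1.5 N) or (contact force between the fingers and stop_head_c15 above 1.5 N and contact force between the fingers and stop_head_c19 above 1.5 N) or contact force between the arm and stop_head above 3 N or contact force between the arm and drive_on above 3 N).
It fails at once if the drive-on button is pressed (over 2 mm) while the stop button is in (over 2 mm) (value of joint each of drive_on, stop_press above 0.002 m).
It fails at once if the speed knob is turned (its pointer end moved over 3 mm) (distance of knob_mark from where it was at the start of the episode above 0.003 m).
It fails at once if a loose part (dial indicator, bushing or plug gauge) is lifted or shifted by more than 10 mm (distance of any of dial_indicator_mid, bushing_1_mid, thread_plug_mid from where it was at the start of the episode above 0.01 m).
It also fails if it takes over 50 s, if anything falls off the work surface, if the arm or the gripper's body presses on something with over 40 N, if the wrist force passes 120 N, or if a joint passes its speed limit or range.

ROBOT

A 6-joint arm with a two-finger parallel gripper is mounted at the origin on a cart in front of the work surface, level with it; the furniture and walls round the work are solid. World frame = base frame: x ahead of the robot, y to its left, z up, the work surface at z = 0. Lengths are in m, angles in degrees, forces in N, time in s.
With the tool pointing down it reaches from about 0.4 to 0.825 m from the base axis. Payload 7 kg.
Tool frame: the origin (TCP) lies on the centre line of the jaws, within the pads' length; the fingertips stand 25 mm ahead of it and the grasp point (between the pads) lies 6 mm ahead of it; x points along the fingers, z is the direction in which the jaws open and shut, and the axes are right-handed (so a half turn about x gives the same grasp; the last joint's range is limited). The gripper opens to 88 mm and grips with 3 to 60 N. Pads are 19 mm wide; open, the fingers measure 130 mm over their backs; the gripper's body (78 mm by 193 mm) begins 47 mm behind the grasp point.
Start: joints at [-59.811, 20.546, 0.682, 0, -70.136, -16.507], TCP at [0.16, -0.656, 0.252] pointing down, gripper open.
Joint ranges: [-176.03, 176.03], [-82.01, 121.73], [-58.28, 71.71], [-173.87, 95.51], [-174.79, -0.11], [-173.66, 173.66]. Speed limits (degrees/s): [136.94, 136.94, 172.46, 180, 180, 180].

INTERFACE

Orientations are given as [roll, pitch, yaw] about the fixed x, y, z axes, in that order (R = Rz(yaw) Ry(pitch) Rx(roll)).
In Python, from plant import ctrl gives the robot as it stands. The module is installed in compiled form; this text tells all that it offers.
- The arm moves only by the tool send_rows, never from a script. Its argument "deltas" is a list of rows, each an object of numbers: "dx", "dy", "dz": the shift along the tool's x, y, z in mm; "ax", "ay", "az": the turn, a rotation vector about the tool's x, y, z in units of 5 degrees (1.0 is 5 degrees); "fingers": the opening, from 0 (shut) to 1 (fully open). A call has 1 to 12 rows; each row shifts and turns the commanded pose from where the row before left it, along the tool's axes as they then stand; what a row does not reach is not made up. A row lasts 1/8 s, in which the tool goes at most 62.5 mm and 10.7 degrees, less where a joint would pass 70% of its speed; a pose out of reach is approached as far as the arm can. A call with a gripper value outside its range is refused whole. The fingers move at their own pace and stop on an object; the grip force is fixed at half the most. Time passes only in rows, so rows that do not move let the fingers close. It gives the time, the measured TCP pose, the force and the opening at its end, in the units of the state.
- ctrl.get_obs(): the state, without advancing time (a new reading comes with each control period).
- ctrl.snapshot(name): name is "scene" or "top"; returns a dict with "image" (400x640x3 uint8, blue, green, red), "fx", "fy", "cx", "cy" (pixels), "R" (3x3) and "t" (3): a world point X has camera coordinates R X + t. Camera axes: x right, y down, z forward; pixel columns grow to the right and rows downward; lengths in m; the calibration is good to about 2 mm. A picture is of the moment at which its call begins. There is no depth.
- ctrl.close_job(): hands the job in, once; it reports no verdict.
The state is a dict: "clock": time; "joint_pos": joint angles; "qvel": joint speeds; "tau": joint torques, N m; "tool_pos": TCP position; "orientation": TCP orientation; "force": force on the tool from outside, world axes, zero at the start; "moment": the same for the moment, N m; "opening": finger opening in m.
Only numpy, scipy, OpenCV 4.12 (cv2) and the standard library are available. Lean on these libraries where they do the work, as an engineer would, in place of code of your own. Each camera call takes 0.05 s, during which the arm holds its last target.

## Working session

There is one attempt and no reset: what is moved stays moved. The work goes in short steps, Python scripts to look and compute and a tool call to move; the robot and the scene stay as the last step left them, time stands still between calls to the robot, and variables do not carry over. Pictures are saved under pics/ and viewed, and the job is handed in when it is done.

Besides the shell and the picture viewer there is one more tool, called after "Request:" as name(argument=value, ...), one argument or row to a line, values as JSON. send_rows: Moves the arm, as the interface text tells. Its arguments: {"type":"object","properties":{"deltas":{"type":"array","items":{"type":"object","properties":{"dx":{"type":"number"},"dy":{"type":"number"},"dz":{"type":"number"},"ax":{"type":"number"},"ay":{"type":"number"},"az":{"type":"number"},"fingers":{"type":"number"}}}}},"required":["deltas"]}

```bash
mkdir -p pics
python3 - <<'E'
from plant import ctrl
import cv2
o=ctrl.get_obs();print(o)
for n in("scene","top"):
    s=ctrl.snapshot(n);cv2.imwrite(f"pics/{n}0.png",s["image"]);print(n,s["fx"],s["fy"],s["cx"],s["cy"],s["R"],s["t"])
E
```

```text
{'clock': 0.0, 'joint_pos': array([-5.98102268e+01,  2.05925681e+01,  6.33664117e-01, -1.97385005e-02,
       -7.01363925e+01, -1.65074033e+01]), 'qvel': array([-0.0096219 , -0.02318441, -0.02376535, -0.04090752,  0.05294479,
        0.03652963]), 'tau': array([-4.64042841e-04, -5.82710266e+01,  2.93048608e+01,  6.99710190e+00,
        6.69584144e-03, -9.17395141e-05]), 'tool_pos': array([ 0.15953724, -0.65541148,  0.25061024]), 'orientation': array([  5.49059972,  89.90291328, 109.1662474 ]), 'force': array([ 0.23629167,  0.55915343, -0.73025526]), 'moment': array([-0.00093212,  0.02296171, -0.02367212]), 'opening': 0.08751333569344413}
scene 444.7285814042493 444.7285814042493 321.6095930169091 199.6470372780539 [[ 0.5989358  -0.8007497   0.00870819]
 [-0.36713105 -0.28423436 -0.88567806]
 [ 0.7116816   0.52726725 -0.46421821]] [-0.390284    0.28890847  0.5650417 ]
top 416.3451423996903 416.3451423996903 318.9339551849857 194.85517526293 [[-0.00211883 -0.9999897  -0.00401278]
 [-0.99875457  0.0023162  -0.04983911]
 [ 0.04984789  0.00390218 -0.9987492 ]] [-0.05790094  0.53725575  0.91809754]
```

View pics/scene0.png

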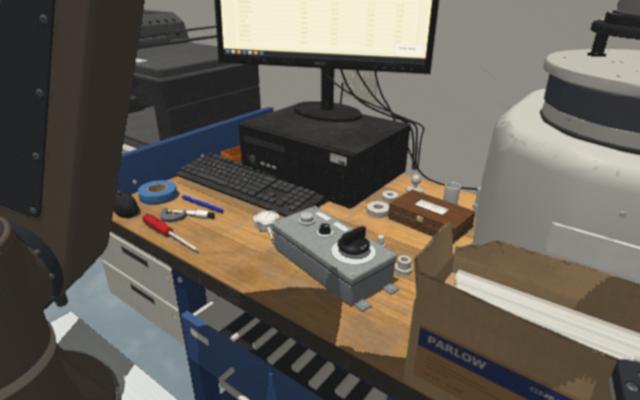

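View pics/top0.png

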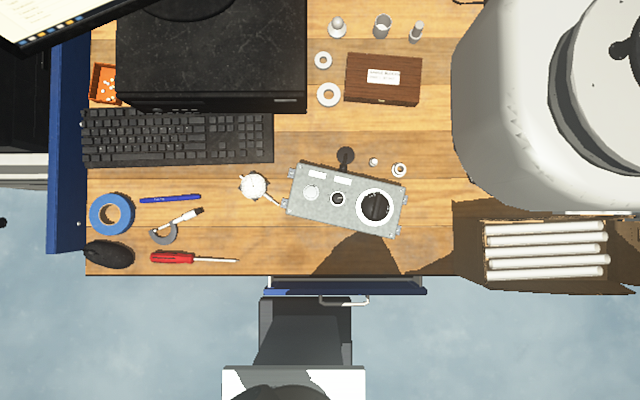

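Run:
```python
import cv2
im=cv2.imread("pics/top0.png")
cv2.imwrite("pics/topz.png",cv2.resize(im[140:250,230:420],None,fx=4,fy=4,interpolation=cv2.INTER_CUBIC))
im=cv2.imread("pics/scene0.png")
cv2.imwrite("pics/scz.png",cv2.resize(im[190:315,245:430],None,fx=4,fy=4,interpolation=cv2.INTER_CUBIC))
```

```text
(no output)
```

View pics/topz.png

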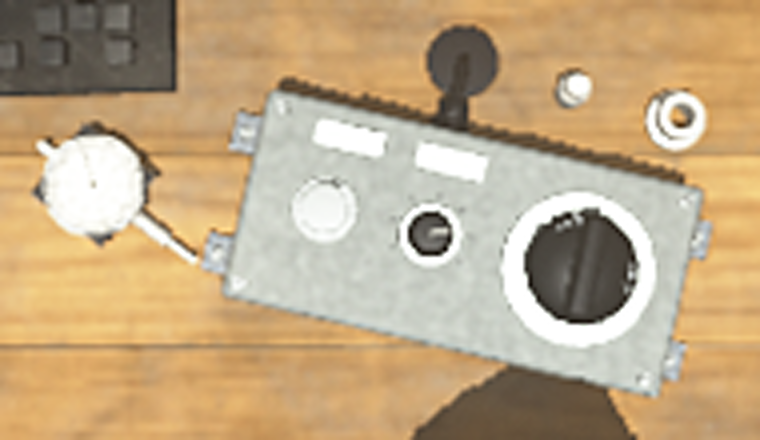

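View pics/scz.png

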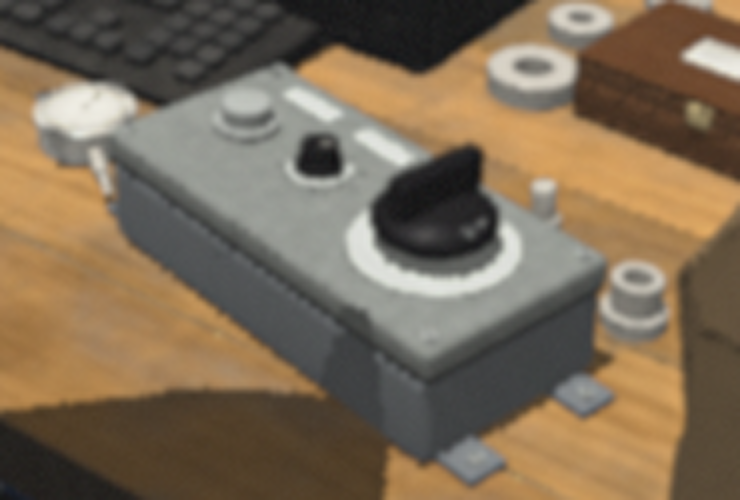

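```bash
cat > h.py <<'E'
import numpy as np
from plant import ctrl
def cast(s,u,v,z):
    d=s["R"].T@np.array([(u-s["cx"])/s["fx"],(v-s["cy"])/s["fy"],1]);c=-s["R"].T@s["t"]
    return c+d*(z-c[2])/d[2]
def proj(s,X):
    p=s["R"]@X+s["t"];return s["fx"]*p[0]/p[2]+s["cx"],s["fy"]*p[1]/p[2]+s["cy"]
E
python3 - <<'E'
from h import *
import cv2
s=ctrl.snapshot("top");s2=ctrl.snapshot("scene")
g=s["image"]
lo=g.min(2)
hsv=cv2.cvtColor(g,cv2.COLOR_BGR2HSV)
Z=lambda x,y,z:cast(s,230+(x+.5)/4-.5,140+(y+.5)/4-.5,z)
C=[Z(x,y,.065)for x,y in[(278,92),(225,295),(655,396),(702,188)]]
C=np.array(C);print(C.round(4));c=C.mean(0);print("centre",c)
print([np.linalg.norm(C[i]-C[(i+1)%4]) for i in range(4)])
m=(hsv[...,1]<45)&(hsv[...,2]>60);m=m.astype(np.uint8)
m=cv2.morphologyEx(m,cv2.MORPH_OPEN,np.ones((5,5)))
n,l,st,ce=cv2.connectedComponentsWithStats(m)
k=l[215,337];cn,_=cv2.findContours((l==k).astype(np.uint8),0,2)
r=cv2.minAreaRect(np.vstack(cn));print("rect",r,cast(s,*r[0],.065))
yv=(C[0]+C[1]-C[2]-C[3]);yaw=np.arctan2(-yv[0],yv[1]);print("yaw",np.degrees(yaw))
# plate
w=(lo>225).astype(np.uint8);n,l,st,ce=cv2.connectedComponentsWithStats(w)
for i in range(1,n):
    x,y,a,b,A=st[i]
    if A>15 and 230<x<420 and 140<y<250:
        print(st[i],cast(s,x+a/2-.5,y+b/2-.5,.065).round(4))
R=np.array([[np.cos(yaw),-np.sin(yaw)],[np.sin(yaw),np.cos(yaw)]])
for nm,p,z in[("mush",(0,-62),.11),("mushplate",(0,-62),.066),("knob",(0,18),.083),("drive",(0,75),.08),("wn",(-26,-62),.11),("wf",(26,-62),.11)]:
    q=np.r_[c[:2]+R@np.array(p)/1000,z];a=proj(s,q);b=proj(s2,q)
    print(nm,q.round(4),"top",np.round(a,1),"zoom",((a[0]-230)*4,(a[1]-140)*4),"sc zoom",((b[0]-245)*4,(b[1]-190)*4))
E
```

```text
[[ 0.6031 -0.0174  0.065 ]
 [ 0.4956  0.0105  0.065 ]
 [ 0.4421 -0.2154  0.065 ]
 [ 0.5515 -0.2415  0.065 ]]
centre [ 0.52309527 -0.11595289  0.065     ]
[np.float64(0.1110557094763847), np.float64(0.23217317815728625), np.float64(0.11243966811210357), np.float64(0.22988982001339822)]
rect ((344.22760009765625, 199.98597717285156), (122.44883728027344, 53.967323303222656), 13.5704345703125) [ 0.52357703 -0.11266316  0.065     ]
yaw -13.137559889880304
[371 159   6   6  27] [ 0.6051 -0.1751  0.065 ]
[392 163  14  14  90] [ 0.5879 -0.2279  0.065 ]
[308 170  19   9 110] [ 0.5788 -0.0553  0.065 ]
[240 175  25  23 457] [0.5536 0.0823 0.065 ]
[334 176  18  10 115] [ 0.5648 -0.1092  0.065 ]
[303 185  16  16 172] [ 0.5396 -0.0415  0.065 ]
[355 188  39  39 503] [ 0.5086 -0.1753  0.065 ]
[330 191  16  16  84] [ 0.5267 -0.0985  0.065 ]
[264 194  15  11  30] [0.526 0.042 0.065]
mush [ 0.509  -0.1763  0.11  ] top [377.4 206.3] zoom (np.float64(589.4864456416346), np.float64(265.39934647236896)) sc zoom (np.float64(435.28407631444315), np.float64(162.89494689502976))
mushplate [ 0.509  -0.1763  0.
[... 221 characters left out ...]
p.float64(431.301926979982), np.float64(231.72346491836834)) sc zoom (np.float64(316.91047894643043), np.float64(142.89028803911947))
drive [ 0.5401 -0.0429  0.08  ] top [311.  191.8] zoom (np.float64(324.06110696322276), np.float64(207.29058198167854)) sc zoom (np.float64(243.0304142415173), np.float64(102.47074750714705))
wn [ 0.4837 -0.1704  0.11  ] top [374.5 219. ] zoom (np.float64(578.1088285792553), np.float64(316.13259413361266)) sc zoom (np.float64(391.7173358068594), np.float64(182.93871441785745))
wf [ 0.5343 -0.1822  0.11  ] top [380.2 193.7] zoom (np.float64(600.8302619586345), np.float64(214.8168176810849)) sc zoom (np.float64(477.2238224895791), np.float64(143.59971129771668))
```

Run:
```python
from h import *
s=ctrl.snapshot("top");s2=ctrl.snapshot("scene")
for z in(.1,.15,.2,.25,.3):print(z,cast(s,453,201,z).round(3),cast(s2,448,228,z).round(3),cast(s,453,270,z).round(3),cast(s2,418,295,z).round(3),cast(s,453,90,z).round(3),cast(s2,545,58,z+.15).round(3))
```

```text
0.1 [ 0.52  -0.331  0.1  ] [ 0.636 -0.299  0.1  ] [ 0.381 -0.328  0.1  ] [ 0.431 -0.339  0.1  ] [ 0.748 -0.335  0.1  ] [ 1.663 -0.199  0.25 ]
0.15 [ 0.518 -0.315  0.15 ] [ 0.553 -0.326  0.15 ] [ 0.388 -0.313  0.15 ] [ 0.372 -0.362  0.15 ] [ 0.732 -0.319  0.15 ] [ 1.346 -0.26   0.3  ]
0.2 [ 0.516 -0.299  0.2  ] [ 0.47  -0.354  0.2  ] [ 0.394 -0.297  0.2  ] [ 0.314 -0.384  0.2  ] [ 0.717 -0.303  0.2  ] [ 1.028 -0.32   0.35 ]
0.25 [ 0.515 -0.283  0.25 ] [ 0.388 -0.381  0.25 ] [ 0.401 -0.281  0.25 ] [ 0.255 -0.406  0.25 ] [ 0.702 -0.287  0.25 ] [ 0.71  -0.381  0.4  ]
0.3 [ 0.513 -0.267  0.3  ] [ 0.305 -0.408  0.3  ] [ 0.407 -0.265  0.3  ] [ 0.197 -0.429  0.3  ] [ 0.687 -0.27   0.3  ] [ 0.393 -0.442  0.45 ]
```

Request:
send_rows(
  deltas=[
    {"dx": -30,"fingers": 0},
    {"dx": -40,"fingers": 0},
    {"dx": -20,"fingers": 0},
  ],
)

```text
validation failed for argument at $.de...
```

Request:
send_rows(
  deltas=[
    {"dx": -30,"dy": 0,"dz": 0,"ax": 0,"ay": 0,"az": 0,"fingers": 0},
    {"dx": -40,"dy": 0,"dz": 0,"ax": 0,"ay": 0,"az": 0,"fingers": 0},
    {"dx": -20,"dy": 0,"dz": 0,"ax": 0,"ay": 0,"az": 0,"fingers": 0},
  ],
)

```text
clock: 0.68
tool_pos: [0.1597, -0.6564, 0.3441]
orientation: [-176.0, 89.8, -72.3]
force: [0.1, -0.8, -0.5]
opening: 0.0635
```

```bash
cat >> h.py <<'E'
from scipy.spatial.transform import Rotation as Ro
YAW=np.radians(-13.1);AX=np.array([.5087,-.1757]);BR=np.array([[np.cos(YAW),-np.sin(YAW)],[np.sin(YAW),np.cos(YAW)]])
def st():
    o=ctrl.get_obs();R=Ro.from_euler('xyz',o["orientation"],degrees=True).as_matrix()
    b=BR.T@(o["tool_pos"][:2]-AX)*1000
    za=np.degrees(np.arctan2(R[1,2],R[0,2]))
    print("t",round(o["clock"],2),"rel mush box mm",b.round(1),"tip z",round((o["tool_pos"][2]-.025)*1000,1),"F",o["force"].round(1),"zang",za.round(1),"Rx",R[:,0].round(4),"open",round(o["opening"],4),"q",o["joint_pos"].round(0))
    return o,R
def to(bx,by,tipz):
    o,R=st();w=np.r_[AX+BR@np.array([bx,by])/1000,tipz/1000+.025]-o["tool_pos"]
    print("tool delta mm",(R.T@w*1000).round(1))
def fix():
    # rotation vec to z along -box x or +box x, x down
    o,R=st()
    for sg in(1,-1):
        z=np.r_[sg*BR[:,0],0];x=np.array([0,0,-1.]);T=np.c_[x,np.cross(z,x),z]
        print(sg,"rotvec units",(np.degrees(Ro.from_matrix(R.T@T).as_rotvec())/5).round(2))
E
python3 -c "
from h import *
to(-20,-18.5,250);fix()"
```

```text
t 0.68 rel mush box mm [-231.  -547.3] tip z 319.1 F [ 0.1 -0.8 -0.5] zang 103.7 Rx [ 9.0e-04 -2.7e-03 -1.0e+00] open 0.0635 q [-60.  18.   9.   0. -81. -17.]
tool delta mm [  68.2 -426.6  377.1]
t 0.68 rel mush box mm [-231.  -547.3] tip z 319.1 F [ 0.1 -0.8 -0.5] zang 103.7 Rx [ 9.0e-04 -2.7e-03 -1.0e+00] open 0.0635 q [-60.  18.   9.   0. -81. -17.]
1 rotvec units [ 2.336e+01 -2.000e-02  3.000e-02]
-1 rotvec units [-12.64  -0.03  -0.02]
```

Request:
send_rows(
  deltas=[
    {"dx": 0,"dy": -25,"dz": 22,"ax": 0,"ay": 0,"az": 0,"fingers": 0},
    {"dx": 0,"dy": -36,"dz": 32,"ax": 0,"ay": 0,"az": 0,"fingers": 0},
    {"dx": 0,"dy": -36,"dz": 32,"ax": 0,"ay": 0,"az": 0,"fingers": 0},
    {"dx": 0,"dy": -36,"dz": 32,"ax": 0,"ay": 0,"az": 0,"fingers": 0},
    {"dx": 0,"dy": -36,"dz": 32,"ax": 0,"ay": 0,"az": 0,"fingers": 0},
    {"dx": 0,"dy": -36,"dz": 32,"ax": 0,"ay": 0,"az": 0,"fingers": 0},
    {"dx": 0,"dy": -36,"dz": 32,"ax": 0,"ay": 0,"az": 0,"fingers": 0},
    {"dx": 0,"dy": -36,"dz": 32,"ax": 0,"ay": 0,"az": 0,"fingers": 0},
    {"dx": 0,"dy": -36,"dz": 32,"ax": 0,"ay": 0,"az": 0,"fingers": 0},
    {"dx": 0,"dy": -36,"dz": 32,"ax": 0,"ay": 0,"az": 0,"fingers": 0},
    {"dx": 0,"dy": -36,"dz": 32,"ax": 0,"ay": 0,"az": 0,"fingers": 0},
    {"dx": 0,"dy": -36,"dz": 32,"ax": 0,"ay": 0,"az": 0,"fingers": 0},
  ],
)

```text
clock: 2.17
tool_pos: [0.4808, -0.1914, 0.3419]
orientation: [-100.6, 90.0, 3.1]
force: [0.1, -0.6, 0.5]
opening: 0.0004
```

Request:
send_rows(
  deltas=[
    {"dx": 0,"dy": 0,"dz": 0,"ax": -1.6,"ay": 0,"az": 0,"fingers": 0},
    {"dx": 0,"dy": 0,"dz": 0,"ax": -1.6,"ay": 0,"az": 0,"fingers": 0},
    {"dx": 0,"dy": 0,"dz": 0,"ax": -1.6,"ay": 0,"az": 0,"fingers": 0},
    {"dx": 0,"dy": 0,"dz": 0,"ax": -1.6,"ay": 0,"az": 0,"fingers": 0},
    {"dx": 0,"dy": 0,"dz": 0,"ax": -1.6,"ay": 0,"az": 0,"fingers": 0},
    {"dx": 0,"dy": 0,"dz": 0,"ax": -1.6,"ay": 0,"az": 0,"fingers": 0},
    {"dx": 0,"dy": 0,"dz": 0,"ax": -1.6,"ay": 0,"az": 0,"fingers": 0},
    {"dx": 0,"dy": 0,"dz": 0,"ax": -1.44,"ay": 0,"az": 0,"fingers": 0},
    {"dx": 0,"dy": 0,"dz": 0,"ax": 0,"ay": 0,"az": 0,"fingers": 0},
    {"dx": 0,"dy": 0,"dz": 0,"ax": 0,"ay": 0,"az": 0,"fingers": 0},
  ],
)

```text
clock: 3.42
tool_pos: [0.4802, -0.1928, 0.3416]
orientation: [-141.1, 90.0, 25.7]
force: [0.0, -0.5, -0.1]
opening: 0.0003
```

```bash
python3 -c "
from h import *
import cv2
to(-20,-18.5,140);fix()
a=ctrl.snapshot('top')['image'];b=ctrl.snapshot('scene')['image'];cv2.imwrite('pics/a1.png',np.vstack([a[100:300,100:500],b[100:300,100:500]]))"
```

```text
t 3.42 rel mush box mm [-23.9 -23.2] tip z 316.6 F [ 0.  -0.5 -0.1] zang 166.7 Rx [ 1.e-04  0.e+00 -1.e+00] open 0.0003 q [ -0.   3. -10.  -0. -77. -13.]
tool delta mm [176.6  -4.7  -3.9]
t 3.42 rel mush box mm [-23.9 -23.2] tip z 316.6 F [ 0.  -0.5 -0.1] zang 166.7 Rx [ 1.e-04  0.e+00 -1.e+00] open 0.0003 q [ -0.   3. -10.  -0. -77. -13.]
1 rotvec units [35.97  0.    0.  ]
-1 rotvec units [-0.03 -0.    0.  ]
```

View pics/a1.png

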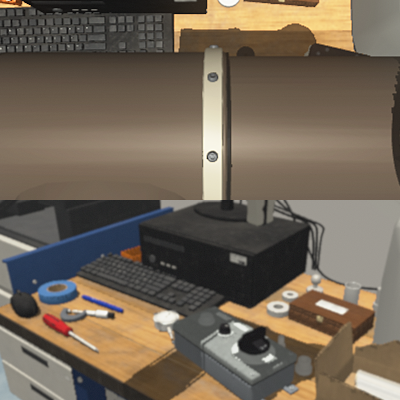

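Request:
send_rows(
  deltas=[
    {"dx": 30,"dy": -4.7,"dz": -3.9,"ax": 0,"ay": 0,"az": 0,"fingers": 0},
    {"dx": 40,"dy": 0,"dz": 0,"ax": 0,"ay": 0,"az": 0,"fingers": 0},
    {"dx": 40,"dy": 0,"dz": 0,"ax": 0,"ay": 0,"az": 0,"fingers": 0},
    {"dx": 40,"dy": 0,"dz": 0,"ax": 0,"ay": 0,"az": 0,"fingers": 0},
    {"dx": 27,"dy": 0,"dz": 0,"ax": 0,"ay": 0,"az": 0,"fingers": 0},
    {"dx": 0,"dy": 0,"dz": 0,"ax": 0,"ay": 0,"az": 0,"fingers": 0},
    {"dx": 0,"dy": 0,"dz": 0,"ax": 0,"ay": 0,"az": 0,"fingers": 0},
  ],
)

```text
clock: 4.4
tool_pos: [0.4859, -0.1894, 0.1657]
orientation: [172.9, 89.9, -20.2]
force: [0.3, 0.7, 0.8]
opening: 0.0002
```

```bash
python3 -c "
from h import *
import cv2
to(-20,-18.5,94)
b=ctrl.snapshot('scene');a=b['image'];cv2.imwrite('pics/a2.png',cv2.resize(a[170:310,240:440],None,fx=4,fy=4,interpolation=2))
for p in [(0,0,110),(-30,-9,140),(-20,-18.5,140)]:
  u,v=proj(b,np.r_[AX+BR@np.array(p[:2])/1000,p[2]/1000]);print(p,(u-240)*4,(v-170)*4)"
```

```text
t 4.4 rel mush box mm [-19.1 -18.5] tip z 140.7 F [0.3 0.7 0.8] zang 166.9 Rx [ 1.3e-03 -5.0e-04 -1.0e+00] open 0.0002 q [  0.  10. -25.   0. -54. -13.]
tool delta mm [46.7  0.   0.9]
(0, 0, 110) 453.7065097590273 242.72258789406249
(-30, -9, 140) 419.7941657745246 214.25954035023778
(-20, -18.5, 140) 452.7323832980808 215.51276720078306
```

View pics/a2.png

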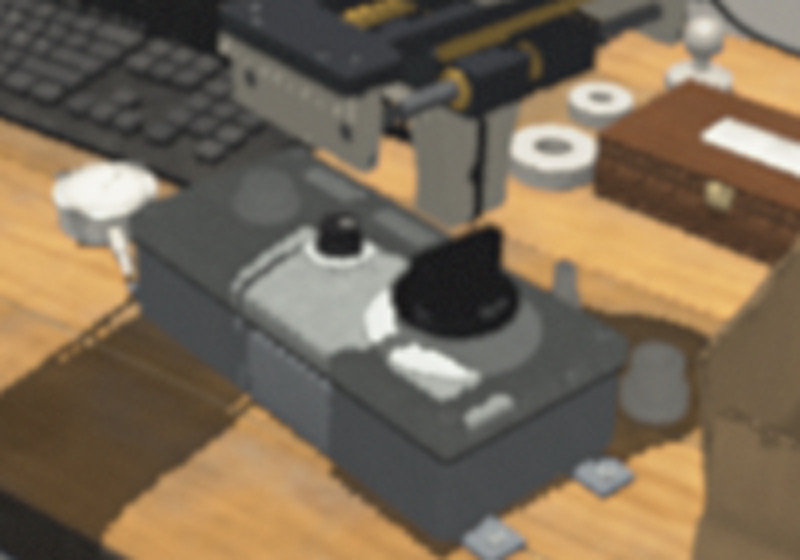

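Request:
send_rows(
  deltas=[
    {"dx": 20,"dy": 0,"dz": 1,"ax": 0,"ay": 0,"az": 0,"fingers": 0},
    {"dx": 20,"dy": 0,"dz": 0,"ax": 0,"ay": 0,"az": 0,"fingers": 0},
    {"dx": 5,"dy": 0,"dz": 0,"ax": 0,"ay": 0,"az": 0,"fingers": 0},
    {"dx": 0,"dy": 0,"dz": 0,"ax": 0,"ay": 0,"az": 0,"fingers": 0},
    {"dx": 0,"dy": 0,"dz": 0,"ax": 0,"ay": 0,"az": 0,"fingers": 0},
  ],
)

```text
clock: 5.08
tool_pos: [0.4849, -0.189, 0.1207]
orientation: [-174.0, 89.9, -7.1]
force: [0.5, 0.1, 0.9]
opening: 0.0006
```

```bash
python3 -c "
from h import *
st()"
```

```text
t 5.08 rel mush box mm [-20.2 -18.4] tip z 95.7 F [0.5 0.1 0.9] zang 166.9 Rx [ 1.8e-03 -2.0e-04 -1.0e+00] open 0.0006 q [  0.  13. -29.   0. -48. -13.]
```

Request:
send_rows(
  deltas=[
    {"dx": 3,"dy": 0,"dz": 0,"ax": 0,"ay": 0,"az": 0,"fingers": 0},
    {"dx": 2,"dy": 0,"dz": 0,"ax": 0,"ay": 0,"az": 0,"fingers": 0},
    {"dx": 2,"dy": 0,"dz": 0,"ax": 0,"ay": 0,"az": 0,"fingers": 0},
    {"dx": 0,"dy": 0,"dz": 0,"ax": 0,"ay": 0,"az": 0,"fingers": 0},
  ],
)

```text
clock: 5.58
tool_pos: [0.4846, -0.1891, 0.1133]
orientation: [168.8, 89.9, -24.3]
force: [-1.8, 0.4, 6.9]
opening: 0.0003
```

```bash
python3 -c "
from h import *
st()"
```

```text
t 5.58 rel mush box mm [-20.5 -18.5] tip z 88.3 F [-1.8  0.4  6.9] zang 166.9 Rx [ 1.e-03 -4.e-04 -1.e+00] open 0.0003 q [  0.  14. -29.   0. -47. -13.]
```

Request:
send_rows(
  deltas=[
    {"dx": 2,"dy": 0,"dz": 0,"ax": 0,"ay": 0,"az": 0,"fingers": 0},
    {"dx": 2,"dy": 0,"dz": 0,"ax": 0,"ay": 0,"az": 0,"fingers": 0},
    {"dx": 2,"dy": 0,"dz": 0,"ax": 0,"ay": 0,"az": 0,"fingers": 0},
    {"dx": 1,"dy": 0,"dz": 0,"ax": 0,"ay": 0,"az": 0,"fingers": 0},
    {"dx": 0,"dy": 0,"dz": 0,"ax": 0,"ay": 0,"az": 0,"fingers": 0},
  ],
)

```text
clock: 6.2
tool_pos: [0.4847, -0.1892, 0.1067]
orientation: [168.3, 89.9, -24.8]
force: [-2.9, 0.7, 11.0]
opening: 0.0005
```

```bash
python3 -c "
from h import *
st()"
```

```text
t 6.2 rel mush box mm [-20.3 -18.5] tip z 81.7 F [-2.9  0.7 11. ] zang 166.9 Rx [ 1.3e-03 -6.0e-04 -1.0e+00] open 0.0005 q [  0.  14. -30.   0. -46. -13.]
```

Request:
send_rows(
  deltas=[
    {"dx": 1,"dy": 0,"dz": 0,"ax": 0,"ay": 0,"az": 0,"fingers": 0},
    {"dx": 0.7,"dy": 0,"dz": 0,"ax": 0,"ay": 0,"az": 0,"fingers": 0},
    {"dx": 0,"dy": 0,"dz": 0,"ax": 0,"ay": 0,"az": 0,"fingers": 0},
  ],
)

```text
clock: 6.58
tool_pos: [0.4847, -0.1893, 0.1055]
orientation: [164.6, 89.9, -28.4]
force: [-3.7, 1.3, 15.6]
opening: 0.0008
```

```bash
python3 -c "
from h import *
st()"
```

```text
t 6.58 rel mush box mm [-20.3 -18.6] tip z 80.5 F [-3.7  1.3 15.6] zang 166.9 Rx [ 1.6e-03 -8.0e-04 -1.0e+00] open 0.0008 q [  0.  14. -30.   0. -46. -13.]
```

Request:
send_rows(
  deltas=[
    {"dx": -5,"dy": 0,"dz": 0,"ax": 0,"ay": 0,"az": 0,"fingers": 0},
    {"dx": -10,"dy": 0,"dz": 0,"ax": 0,"ay": 0,"az": 0,"fingers": 0},
    {"dx": -4,"dy": 0,"dz": 0,"ax": 0,"ay": 0,"az": 0,"fingers": 0},
    {"dx": 0,"dy": 0,"dz": 0,"ax": 0,"ay": 0,"az": 0,"fingers": 0},
    {"dx": 0,"dy": 0,"dz": 0,"ax": 0,"ay": 0,"az": 0,"fingers": 0},
    {"dx": 0,"dy": 0,"dz": 0,"ax": 0,"ay": 0,"az": 0,"fingers": 0},
    {"dx": 0,"dy": 0,"dz": 0,"ax": 0,"ay": 0,"az": 0,"fingers": 0},
  ],
)

```text
clock: 7.45
tool_pos: [0.484, -0.1889, 0.1226]
orientation: [13.2, 90.0, -179.9]
force: [-0.2, -0.7, -0.2]
opening: 0.0009
```

```bash
python3 -c "
from h import *
import cv2
to(-38,-18.5,96)
b=ctrl.snapshot('scene');a=b['image'];cv2.imwrite('pics/a3.png',cv2.resize(a[170:310,240:440],None,fx=4,fy=4,interpolation=2))"
```

```text
t 7.45 rel mush box mm [-21.  -18.5] tip z 97.6 F [-0.2 -0.7 -0.2] zang 166.9 Rx [-4.e-04 -0.e+00 -1.e+00] open 0.0009 q [  0.  13. -29.  -0. -48. -13.]
tool delta mm [ 1.6  0.  17. ]
```

View pics/a3.png

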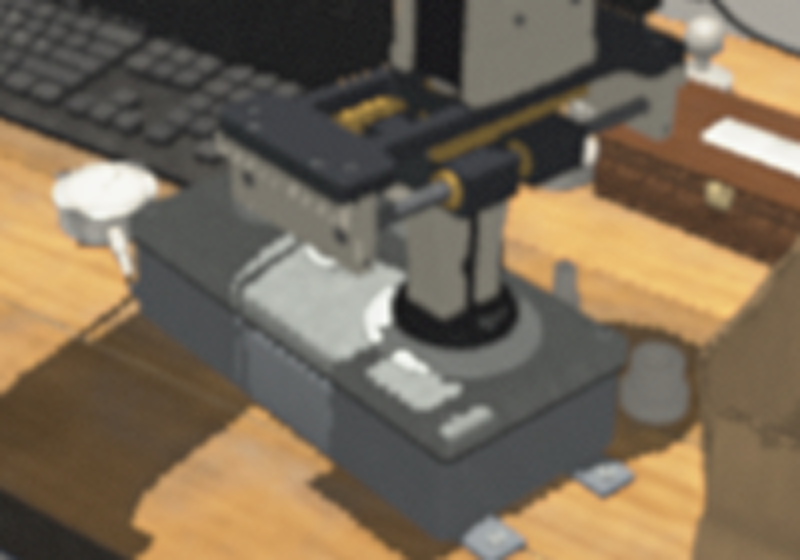

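Request:
send_rows(
  deltas=[
    {"dx": 1,"dy": 0,"dz": 16,"ax": 0,"ay": 0,"az": 0,"fingers": 0},
    {"dx": 0.5,"dy": 0,"dz": 0,"ax": 0,"ay": 0,"az": 0,"fingers": 0},
    {"dx": 0,"dy": -3,"dz": 0,"ax": 0,"ay": 0,"az": 0,"fingers": 0},
    {"dx": 0,"dy": -3,"dz": 0,"ax": 0,"ay": 0,"az": 0,"fingers": 0},
    {"dx": 0,"dy": 0,"dz": 0,"ax": 0,"ay": 0,"az": 0,"fingers": 0},
    {"dx": 0,"dy": 0,"dz": 0,"ax": 0,"ay": 0,"az": 0,"fingers": 0},
  ],
)

```text
clock: 8.25
tool_pos: [0.47, -0.1794, 0.1213]
orientation: [16.6, 90.0, -176.6]
force: [-0.4, 0.3, -0.0]
opening: 0.0003
```

```bash
python3 -c "
from h import *
import cv2
st()
b=ctrl.snapshot('scene');a=b['image'];cv2.imwrite('pics/a4.png',cv2.resize(a[170:310,240:440],None,fx=4,fy=4,interpolation=2))"
```

```text
t 8.25 rel mush box mm [-36.8 -12.4] tip z 96.3 F [-0.4  0.3 -0. ] zang 166.9 Rx [-1.e-04 -0.e+00 -1.e+00] open 0.0003 q [  2.  12. -31.   0. -47. -15.]
```

View pics/a4.png

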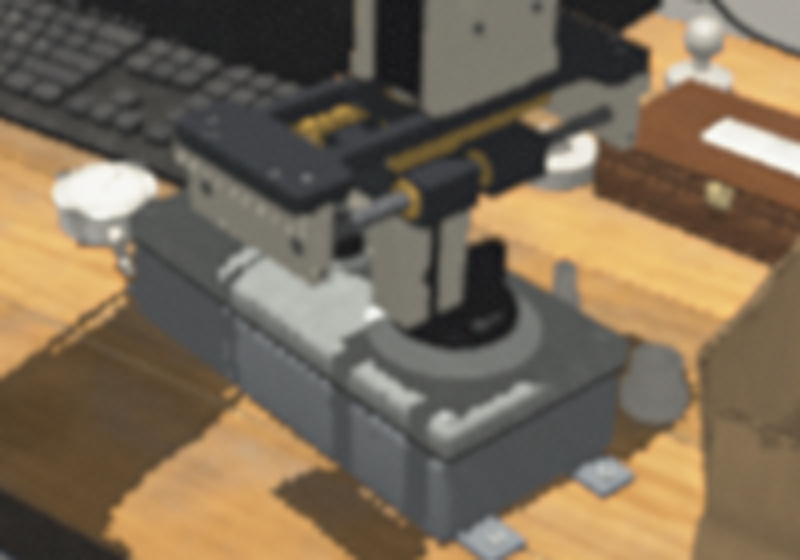

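Request:
send_rows(
  deltas=[
    {"dx": 0,"dy": -2,"dz": 0,"ax": 0,"ay": 0,"az": 0,"fingers": 0},
    {"dx": 0,"dy": -2,"dz": 0,"ax": 0,"ay": 0,"az": 0,"fingers": 0},
    {"dx": 0,"dy": -2,"dz": 0,"ax": 0,"ay": 0,"az": 0,"fingers": 0},
    {"dx": 0,"dy": 0,"dz": 0,"ax": 0,"ay": 0,"az": 0,"fingers": 0},
  ],
)

```text
clock: 8.8
tool_pos: [0.471, -0.1739, 0.1214]
orientation: [54.0, 90.0, -139.1]
force: [-1.3, -4.3, 0.3]
opening: 0.0005
```

```bash
python3 -c "
from h import *
import cv2
st()
b=ctrl.snapshot('scene');a=b['image'];cv2.imwrite('pics/a5.png',cv2.resize(a[170:310,240:440],None,fx=4,fy=4,interpolation=2))"
```

```text
t 8.8 rel mush box mm [-37.1  -6.7] tip z 96.4 F [-1.3 -4.3  0.3] zang 166.9 Rx [-5.e-04 -5.e-04 -1.e+00] open 0.0005 q [  2.  12. -31.   0. -47. -15.]
```

View pics/a5.png

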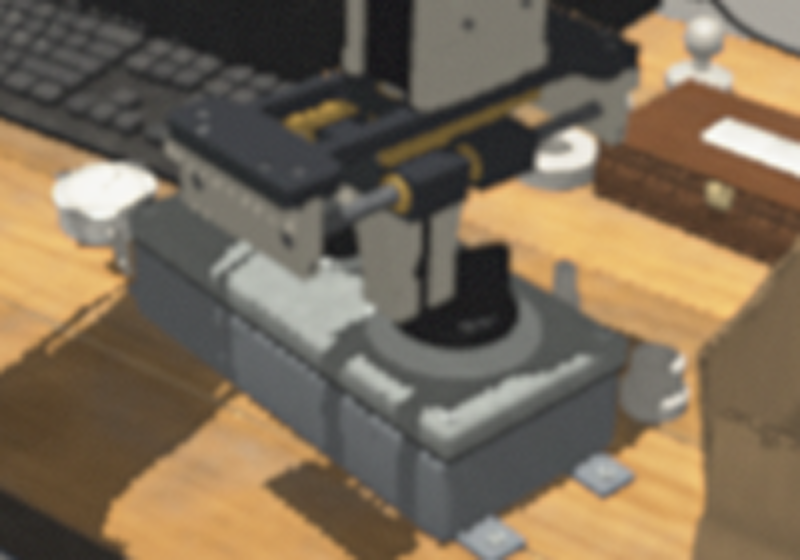

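Turning (4.3 N). Continue.

Request:
send_rows(
  deltas=[
    {"dx": 0,"dy": -2,"dz": 0,"ax": 0,"ay": 0,"az": 0,"fingers": 0},
    {"dx": 0,"dy": -2,"dz": 0,"ax": 0,"ay": 0,"az": 0,"fingers": 0},
    {"dx": 0,"dy": -2,"dz": 0,"ax": 0,"ay": 0,"az": 0,"fingers": 0},
    {"dx": 0,"dy": 0,"dz": 0,"ax": 0,"ay": 0,"az": 0,"fingers": 0},
  ],
)

```text
clock: 9.35
tool_pos: [0.4728, -0.1676, 0.1214]
orientation: [-142.2, 90.0, 24.7]
force: [0.2, -2.5, -0.4]
opening: 0.0001
```

```bash
python3 -c "
from h import *
import cv2
st()
b=ctrl.snapshot('scene');a=b['image'];cv2.imwrite('pics/a6.png',cv2.resize(a[170:310,240:440],None,fx=4,fy=4,interpolation=2))"
```

```text
t 9.35 rel mush box mm [-36.8  -0.2] tip z 96.4 F [ 0.2 -2.5 -0.4] zang 166.9 Rx [ 4.e-04  2.e-04 -1.e+00] open 0.0001 q [  3.  12. -31.  -0. -47. -16.]
```

View pics/a6.png

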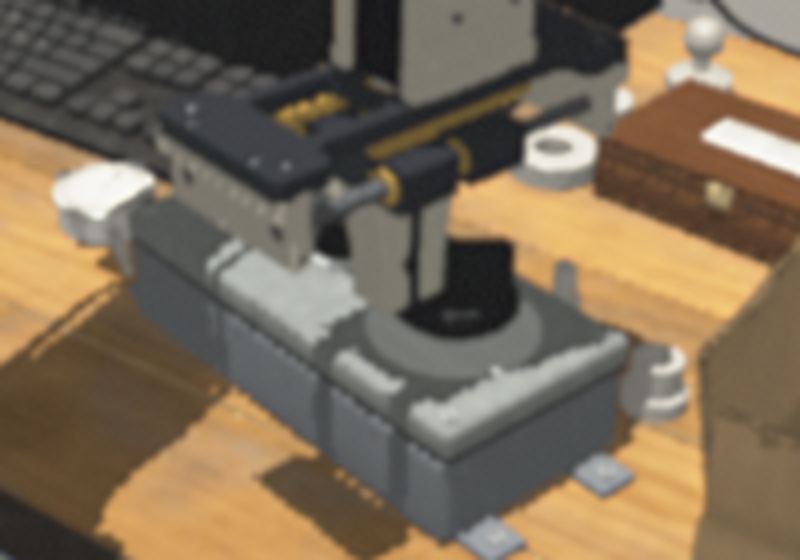

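Request:
send_rows(
  deltas=[
    {"dx": 0,"dy": -1,"dz": 0,"ax": 0,"ay": 0,"az": 0,"fingers": 0},
    {"dx": 0,"dy": -1,"dz": 0,"ax": 0,"ay": 0,"az": 0,"fingers": 0},
    {"dx": 0,"dy": 0,"dz": 0,"ax": 0,"ay": 0,"az": 0,"fingers": 0},
  ],
)

```text
clock: 9.78
tool_pos: [0.473, -0.1657, 0.1213]
orientation: [-10.6, 90.0, 156.3]
force: [0.0, -2.5, -0.0]
opening: 0.0003
```

```bash
python3 -c "
from h import *
import cv2
st()
b=ctrl.snapshot('scene');a=b['image'];cv2.imwrite('pics/a7.png',cv2.resize(a[170:310,240:440],None,fx=4,fy=4,interpolation=2))"
```

```text
t 9.78 rel mush box mm [-37.    1.6] tip z 96.3 F [ 0.  -2.5 -0. ] zang 166.9 Rx [-1.e-04  1.e-04 -1.e+00] open 0.0003 q [  3.  12. -31.  -0. -47. -16.]
```

View pics/a7.png

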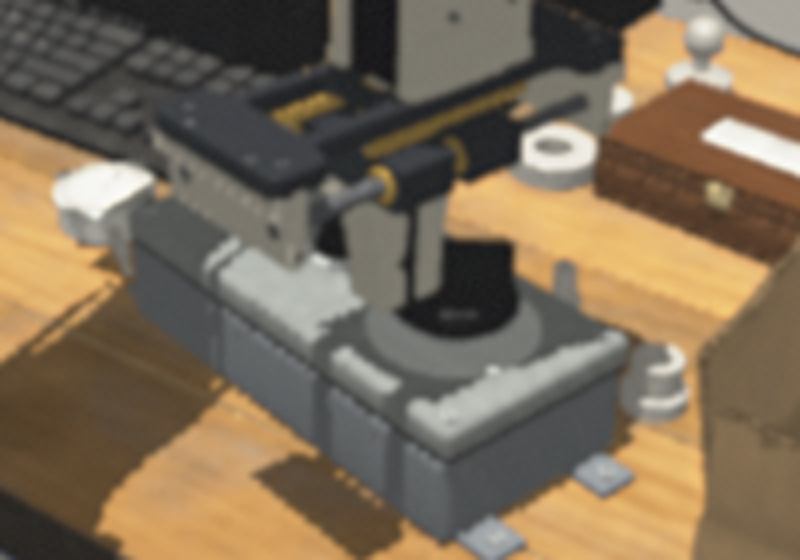

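Request:
send_rows(
  deltas=[
    {"dx": 0,"dy": 4,"dz": 0,"ax": 0,"ay": 0,"az": 0,"fingers": 0},
    {"dx": 0,"dy": 5,"dz": 0,"ax": 0,"ay": 0,"az": 0,"fingers": 0},
    {"dx": 0,"dy": 6,"dz": 0,"ax": 0,"ay": 0,"az": 0,"fingers": 0},
    {"dx": 0,"dy": 7,"dz": 10,"ax": 0,"ay": 0,"az": 0,"fingers": 0},
    {"dx": -5,"dy": 0,"dz": 10,"ax": 0,"ay": 0,"az": 0,"fingers": 0},
    {"dx": -20,"dy": 0,"dz": 0,"ax": 0,"ay": 0,"az": 0,"fingers": 0},
    {"dx": -20,"dy": 0,"dz": 0,"ax": 0,"ay": 0,"az": 0,"fingers": 0},
    {"dx": -20,"dy": 0,"dz": 0,"ax": 0,"ay": 0,"az": 0,"fingers": 0},
    {"dx": 0,"dy": 0,"dz": 0,"ax": 0,"ay": 0,"az": 0,"fingers": 0},
  ],
)

```text
clock: 10.95
tool_pos: [0.449, -0.1827, 0.1882]
orientation: [-168.8, 89.8, -1.9]
force: [-0.2, -0.3, 0.4]
opening: 0.0005
```

```bash
python3 -c "
from h import *
import cv2
to(0,137,140)
b=ctrl.snapshot('scene');a=b['image'];cv2.imwrite('pics/a8.png',np.hstack([cv2.resize(a[190:290,300:410],None,fx=3.6,fy=4,interpolation=2),cv2.resize(cv2.imread('pics/scene0.png')[190:290,300:410],None,fx=3.6,fy=4,interpolation=2)]))"
```

```text
t 10.95 rel mush box mm [-56.6 -20.3] tip z 163.2 F [-0.2 -0.3  0.4] zang 166.9 Rx [ 3.7e-03 -1.0e-04 -1.0e+00] open 0.0005 q [  1.   5. -28.   0. -56. -14.]
tool delta mm [  23.5 -157.3  -56.4]
```

View pics/a8.png

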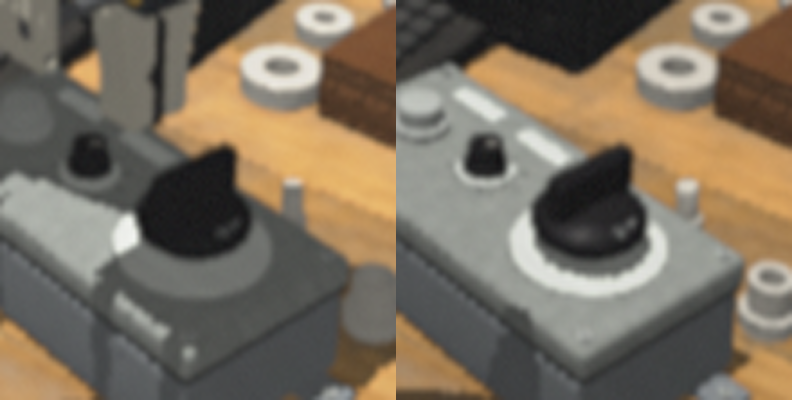

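Request:
send_rows(
  deltas=[
    {"dx": 0,"dy": -32,"dz": -12,"ax": 0,"ay": 0,"az": 0,"fingers": 0},
    {"dx": 0,"dy": -42,"dz": -15,"ax": 0,"ay": 0,"az": 0,"fingers": 0},
    {"dx": 0,"dy": -42,"dz": -15,"ax": 0,"ay": 0,"az": 0,"fingers": 0},
    {"dx": 0,"dy": -41.3,"dz": -14.4,"ax": 0,"ay": 0,"az": 0,"fingers": 0},
    {"dx": 15,"dy": 0,"dz": 0,"ax": 0,"ay": 0,"az": 0,"fingers": 0},
    {"dx": 20,"dy": 0,"dz": 0,"ax": 0,"ay": 0,"az": 0,"fingers": 0},
    {"dx": 20,"dy": 0,"dz": 0,"ax": 0,"ay": 0,"az": 0,"fingers": 0},
    {"dx": 0,"dy": 0,"dz": 0,"ax": 0,"ay": 0,"az": 0,"fingers": 0},
    {"dx": 0,"dy": 0,"dz": 0,"ax": 0,"ay": 0,"az": 0,"fingers": 0},
  ],
)

```text
clock: 12.12
tool_pos: [0.5391, -0.0427, 0.1316]
orientation: [61.7, 90.0, -131.4]
force: [1.0, -0.3, -0.1]
opening: 0.0004
```

```bash
python3 -c "
from h import *
import cv2
to(0,137,80)
b=ctrl.snapshot('scene');a=b['image'];cv2.imwrite('pics/a9.png',cv2.resize(a[170:310,240:440],None,fx=4,fy=4,interpolation=2))"
```

```text
t 12.12 rel mush box mm [ -0.6 136.4] tip z 106.6 F [ 1.  -0.3 -0.1] zang 166.9 Rx [-2.e-04 -2.e-04 -1.e+00] open 0.0004 q [ 16.  14. -25.   0. -50. -29.]
tool delta mm [26.6 -0.6 -0.6]
```

View pics/a9.png

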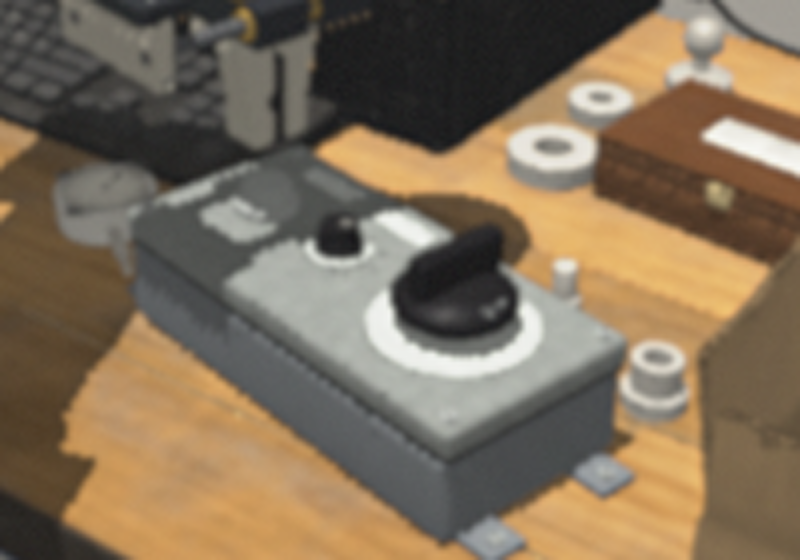

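Stop button is visibly out and at rest, knob untouched; the finger is above the drive-on button. Press down.

Request:
send_rows(
  deltas=[
    {"dx": 12,"dy": -0.6,"dz": -0.6,"ax": 0,"ay": 0,"az": 0,"fingers": 0},
    {"dx": 10,"dy": 0,"dz": 0,"ax": 0,"ay": 0,"az": 0,"fingers": 0},
    {"dx": 3,"dy": 0,"dz": 0,"ax": 0,"ay": 0,"az": 0,"fingers": 0},
    {"dx": 2,"dy": 0,"dz": 0,"ax": 0,"ay": 0,"az": 0,"fingers": 0},
    {"dx": 2,"dy": 0,"dz": 0,"ax": 0,"ay": 0,"az": 0,"fingers": 0},
    {"dx": 2,"dy": 0,"dz": 0,"ax": 0,"ay": 0,"az": 0,"fingers": 0},
    {"dx": 0,"dy": 0,"dz": 0,"ax": 0,"ay": 0,"az": 0,"fingers": 0},
  ],
)

```text
clock: 13.05
tool_pos: [0.5398, -0.042, 0.1004]
orientation: [33.3, 90.0, -159.8]
force: [-2.7, 0.2, 3.0]
opening: 0.0004
```

```bash
python3 -c "
from h import *
st()"
```

```text
t 13.05 rel mush box mm [-1.000e-01  1.373e+02] tip z 75.4 F [-2.7  0.2  3. ] zang 166.9 Rx [-3.e-04 -1.e-04 -1.e+00] open 0.0004 q [ 16.  17. -27.   0. -46. -29.]
```

Request:
send_rows(
  deltas=[
    {"dx": 1,"dy": 0,"dz": 0,"ax": 0,"ay": 0,"az": 0,"fingers": 0},
    {"dx": 1,"dy": 0,"dz": 0,"ax": 0,"ay": 0,"az": 0,"fingers": 0},
    {"dx": 0.5,"dy": 0,"dz": 0,"ax": 0,"ay": 0,"az": 0,"fingers": 0},
    {"dx": 0,"dy": 0,"dz": 0,"ax": 0,"ay": 0,"az": 0,"fingers": 0},
  ],
)

```text
clock: 13.55
tool_pos: [0.5399, -0.042, 0.0991]
orientation: [162.4, 90.0, -30.6]
force: [-8.8, -0.3, 15.9]
opening: 0.0003
```

```bash
python3 -c "
from h import *
st()"
```

```text
t 13.55 rel mush box mm [1.000e-01 1.373e+02] tip z 74.1 F [-8.8 -0.3 15.9] zang 166.9 Rx [ 4.e-04 -3.e-04 -1.e+00] open 0.0003 q [ 16.  17. -27.   0. -46. -29.]
```

Request:
send_rows(
  deltas=[
    {"dx": -5,"dy": 0,"dz": 0,"ax": 0,"ay": 0,"az": 0,"fingers": 0},
    {"dx": -15,"dy": 0,"dz": 0,"ax": 0,"ay": 0,"az": 0,"fingers": 0},
    {"dx": -30,"dy": 0,"dz": 0,"ax": 0,"ay": 0,"az": 0,"fingers": 0},
    {"dx": -40,"dy": 0,"dz": 0,"ax": 0,"ay": 0,"az": 0,"fingers": 0},
    {"dx": -30,"dy": 0,"dz": 0,"ax": 0,"ay": 0,"az": 0,"fingers": 0},
    {"dx": 0,"dy": 0,"dz": 0,"ax": 0,"ay": 0,"az": 0,"fingers": 0},
    {"dx": 0,"dy": 0,"dz": 0,"ax": 0,"ay": 0,"az": 0,"fingers": 0},
  ],
)

```text
clock: 14.42
tool_pos: [0.5399, -0.0417, 0.2179]
orientation: [-119.7, 90.0, 47.2]
force: [-0.1, -0.3, -0.2]
opening: 0.0006
```

```bash
python3 -c "
from h import *
import cv2
st()
b=ctrl.snapshot('scene');a=b['image'];cv2.imwrite('pics/a10.png',cv2.resize(a[170:310,240:440],None,fx=4,fy=4,interpolation=2))"
```

```text
t 14.43 rel mush box mm [  0.  137.5] tip z 192.9 F [-0.1 -0.3 -0.2] zang 166.9 Rx [ 5.e-04  6.e-04 -1.e+00] open 0.0006 q [ 16.   9. -19.  -0. -61. -29.]
```

View pics/a10.png

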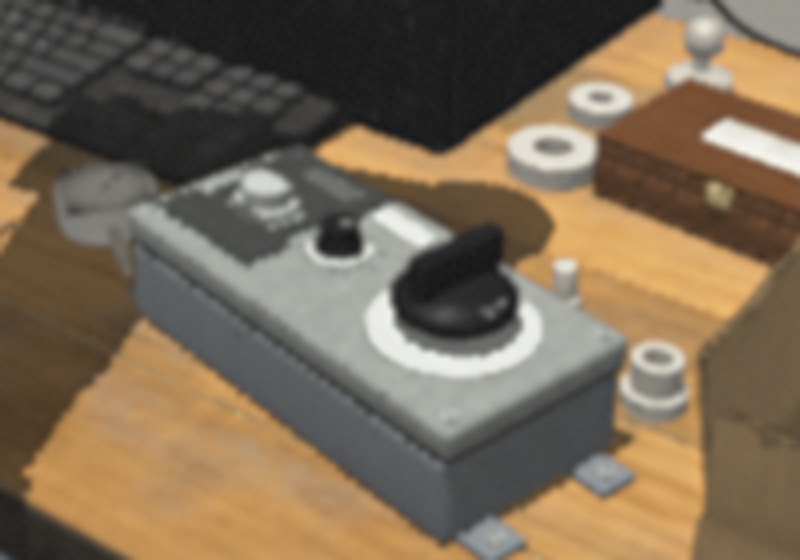

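The mushroom is out with the wing at rest. The drive-on button, at about (265,185), is out again, and the knob and loose parts have not moved. I'm handing in.

```bash
python3 -c "
from plant import ctrl
print(ctrl.close_job())"
```

```text
the job is handed in; nothing more can be done
None
```

I carried out the stop test in order and handed the job in at about 14.5 s; handing in gave no verdict.

- **Stop button in:** I pushed it down on one side of the crown with the closed fingertips, to the hard stop at about 16 N. I then lifted off for about 0.6 s. The force was back to zero, and in the next picture the wing stood visibly lower than at the start, so it stayed latched.
- **Release by the wing:** I pushed the wing's near end clockwise from one side only. The side force rose to about 4.3 N, then fell to about 2.5 N. After I backed off, the picture showed the wing at its starting height and angle.
- **Drive-on button:** I pressed it about 5.9 mm, to its stop at about 16 N, and let it go.

The last picture shows both buttons out and the wing at rest. The knob and the loose parts look unmoved, and the gripper is clear with no measurable force on it. These were checks by eye, with no joint values to read. While the drive-on button was being pressed there was also a sideways force of about 9 N, which went away on release. No check failed or disagreed.

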